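# Clear the griddle and hold the ash tray out at the mark

### The arm

A 7-joint arm with a two-finger parallel gripper is mounted at the origin on the work surface. World frame = base frame: x ahead of the robot, y to its left, z up, the work surface at z = 0. Lengths are in m, angles in rad, forces in N, time in s.
With the tool pointing down it reaches from about 0.4 to 0.85 m from the base axis. Payload 4.5 kg.
Tool frame: the origin (TCP) lies midway between the tips of the shut fingers; the grasp point (between the pads) lies 19 mm behind it; z points along the fingers, y is the line along which they close (so a half turn about z gives the same grasp; the last joint's range is limited). The gripper opens to 88 mm and grips with 3 to 60 N. Pads are 18 mm wide; open, the fingers measure 123 mm over their backs; the gripper's body (75 mm by 187 mm) begins 45 mm behind the grasp point.
Start: joints at [-1.09, 0.689, -0.195, 1.565, 0.157, 0.902, -0.215], TCP at [0.27, 0.564, 0.239] pointing down, gripper open.
Joint ranges: [-3.01, 3.01], [-0.46, 2.08], [-1.47, 1.51], [0.13, 2.56], [-1, 4.14], [0.04, 2.09], [-2.66, 2.66]. Speed limits (rad/s): [2.57, 2.57, 3.14, 3.14, 3.14, 3.14, 3.14].

### API

Orientations are given as a unit quaternion [x, y, z, w].
In Python, from cell import ctrl, solver, state, optics gives the robot as it stands. The module is installed in compiled form; this text tells all that it offers. Calls block until the motion is done:
- ctrl.move_ptp(position, orientation): joint-space move of the TCP to a pose.
- ctrl.movel(position, orientation=None, vel=0.15): straight line of the TCP; orientation=None keeps the orientation; vel is the mean speed in m/s.
- ctrl.move_j(angles): joint-space move.
- ctrl.gripper_to(opening): finger opening in m; the grip force is fixed at half the most; returns when the fingers have stopped.
- ctrl.hold(seconds).
- solver.ik(position, orientation): joint angles nearest the present ones, or None.
- state(): the state.
- optics.camera(name): name is "scene" or "top" or "wrist"; returns a dict with "color" (480x640x3 uint8, red, green, blue), "fx", "fy", "cx", "cy" (pixels), "R" (3x3) and "t" (3): a world point X has camera coordinates R X + t. Camera axes: x right, y down, z forward; pixel columns grow to the right and rows downward; lengths in m; the calibration is good to about 2 mm. A picture is of the moment at which its call begins. There is no depth.
A pose or a line that the arm cannot do raises ctrl.Unreachable and nothing moves.
- ctrl.job_done(): hands the job in; it is judged then, once.
Trained networks look in a picture, given as the dict that the camera call returned (one of the last four; its "shot" number tells which), for a name from the list of things; names that differ only in an ending like _2 or _b are one class to them, and where a whole thing is asked for, a point or a joint stands for the part that bears it (a point fixed in the world has none). Each returns a list of dicts, best first, with "conf" (0 to 1); they miss things now and then, are a little off and sometimes report something else, mostly with a low value. They report only what shows in the picture. A call takes as long as a camera call. They do not tell look-alikes from the thing itself.
- optics.spot_in(picture, label): "point" ([x, y, z] in m, in world coordinates, good to about 4 mm: the middle of the surface that is visible of it).
- optics.regions_of(picture, label): "region" (480x640 bool, what is visible of it).
The state is a dict: "t": time; "joint_positions": joint angles; "joint_velocities": joint speeds; "effort": joint torques, N m; "tool_pos": TCP position; "tcp_rot": TCP orientation; "contact_force": force on the tool from outside, world axes, zero at the start; "moment": the same for the moment, N m; "opening": finger opening in m; "grasp_force": force on a finger pad.
Only numpy, scipy, OpenCV 4.12 (cv2) and the standard library are available. Lean on these libraries where they do the work, as an engineer would, in place of code of your own. Each camera call takes 0.05 s, during which the arm holds its last target. There are 200 camera calls.

### The job

Take the scraper block and sweep all four charcoal chips off the griddle plate, over its open front edge, so that they drop into the ash tray below; do not touch the chips with the gripper. Set the scraper down upright on the tiled ledge and let go of it, then pull the spring-return ash tray out by its wooden handle until its yellow pointer stands over the red clip and keep it there: finish while still holding the handle, as the tray slides shut if let go. Leave the jar, both ramekins and the lighter where they are.

Things in the scene. Friction and masses are not known exactly. Their poses are not given: they have to be found in the camera images.
- parrilla: fixed table-top steel griddle, 174 mm (its x) by 306 mm (its y), 95 mm high; origin at its middle, on the ledge (z = 0). Its -y side is the front, from which the ash tray pulls out (roughly to the robot's right). A gauge rail (12 mm wide, 44 mm high) runs out in front at x = 100 mm, y = -145 to -345 mm
- plate_edge (a point): middle of the bright griddle plate's open front edge, on its top face (80 mm above the ledge), axes as the griddle's. The plate spans 75 mm either side in x and 219 mm back in +y; rims 15 mm higher bound it at both sides and the back. In front of the edge is a gap, 150 mm by 75 mm (up to the tray's front panel), through which chips drop into the tray
- tray (a joint): pull of the ash tray along the griddle's -y, in m: 0 closed (start), 0.14 the end stop. A spring always draws it shut: about 3.6 N at 0, growing 45 N per m (about 8 N at 0.1 m), plus slight friction. It does not latch
- tray_handle (a point): middle of the tray's level round wooden handle bar, 20 mm in diameter, 120 mm long along the griddle's x, axis 62 mm above the ledge, 65 mm before the tray's grey front panel (top at z = 74 mm). Two 10 mm steel arms carry it, 55 mm either side of the middle. It moves with the tray; can be gripped from above, fingers before and behind the bar
- tray_pointer (a point): yellow pointer, an 8 mm wide bar that sticks out sideways (griddle's +x) from the tray's front panel over the gauge rail, 58 mm above the ledge; point above the rail's centre line. It moves with the tray, along the griddle's -y
- tray_in (a point): centre of the ash tray's inner floor (11 mm above the ledge), axes as the griddle's; inside 139 mm in x by 262 mm in y, walls 50 mm high. Moves with the tray
- clip: fixed red clip, a 20 mm by 20 mm saddle on the gauge rail with its top 51 mm above the ledge: the mark. It sits 60 to 110 mm in front of the closed pointer. Axes as the griddle's, origin at the middle of its 20 mm (y) width, 45 mm above the ledge
- scraper: scraper block standing on the ledge, 0.25 kg: aluminium foot 130 mm (its x) by 40 mm (its y) by 28 mm high, with a wooden grip bar on it 100 mm (x) by 28 mm (y) from 28 to 78 mm high. Origin at the centre of its underside. Grip the bar across its 28 mm; sweep with the 130 mm long face
- chip0: loose black charcoal chip, 24 x 18 x 14 mm, starts flat on the griddle plate; origin at the centre of its underside
- chip1: loose black charcoal chip, 20 x 20 x 16 mm, starts flat on the griddle plate; origin at the centre of its underside
- chip2: loose black charcoal chip, 26 x 18 x 13 mm, starts flat on the griddle plate; origin at the centre of its underside
- chip3: loose black charcoal chip, 22 x 17 x 15 mm, starts flat on the griddle plate; origin at the centre of its underside
- jar: bystander: closed green glass jar with red cap, 70 mm across, 100 mm high; origin at the centre of its underside
- ramekin0: bystander: white ceramic ramekin, 80 mm across, 42 mm high; origin at the centre of its underside
- ramekin1: bystander: white ceramic ramekin, 80 mm across, 42 mm high; origin at the centre of its underside
- lighter: bystander: black lighter lying on the ledge, about 92 x 24 x 16 mm with a red press button; origin under the middle of its black body
There are look-alikes about, which are no part of the job. Of the things like the scraper, leave any that is orange or purple; of the rest the larger one is meant.

How it is judged:
By the outcome, as a careful person would: the job done as asked, in the order asked, and still so for the second after the job is handed in, while the arm keeps its last pose, push and grip.
It also fails if it takes over 72 s, if anything falls off the work surface, if the arm or the gripper's body presses on something with over 40 N, if the wrist force passes 120 N, or if a joint passes its speed limit or range.

## Working session

There is one attempt and no reset: what is moved stays moved. The work goes in short steps, each a Python script; the robot and the scene stay as the last script left them, time stands still between calls to the robot, and variables do not carry over. Pictures are saved under pics/ and viewed, at most 10 in all, crops included, and the job is handed in when it is done.

```bash
mkdir -p pics
cat > h.py <<'E'
import numpy as np, cv2
from cell import ctrl, solver, state, optics
def save(p,n): cv2.imwrite('pics/'+n,cv2.cvtColor(p['color'],cv2.COLOR_RGB2BGR))
def proj(p,X):
    c=np.array(p['R'])@np.array(X)+np.array(p['t']); return p['fx']*c[0]/c[2]+p['cx'],p['fy']*c[1]/c[2]+p['cy']
def unproj(p,u,v,z):
    R=np.array(p['R']);C=-R.T@np.array(p['t']);d=R.T@np.array([(u-p['cx'])/p['fx'],(v-p['cy'])/p['fy'],1])
    return C+d*(z-C[2])/d[2]
E
python3 - <<'E'
from h import *
s=state();print(s['t'],s['tool_pos'],s['tcp_rot'],s['opening'])
for n in('top','scene'):
    p=optics.camera(n);save(p,n+'0.png');R=np.array(p['R']);print(n,p['fx'],-R.T@np.array(p['t']))
    for l in('parrilla','plate_edge','tray_handle','tray_pointer','clip','scraper','chip0','jar','ramekin0','lighter'):
        for d in optics.spot_in(p,l):
            print(l,round(d['conf'],2),np.round(d['point'],3),np.round(proj(p,d['point'])))
print(state()['t'])
E
```

```text
0.0 [0.26985963 0.56305934 0.23792952] [ 2.21551316e-01  9.75148306e-01 -8.83002802e-04 -1.25628218e-04] 0.08829247579278052
top 557.9665328945152 [0.32888161 0.09193055 1.3093169 ]
parrilla 0.57 [0.538 0.044 0.08 ] [328. 238.]
plate_edge 0.93 [0.538 0.045 0.08 ] [327. 238.]
plate_edge 0.15 [ 0.733 -0.018  0.012] [350. 162.]
tray_handle 0.72 [ 0.565 -0.071  0.014] [375. 230.]
tray_pointer 0.92 [ 0.556 -0.072  0.011] [375. 234.]
tray_pointer 0.37 [0.537 0.045 0.078] [327. 238.]
clip 0.72 [0.533 0.052 0.094] [324. 239.]
clip 0.61 [ 0.665 -0.18   0.049] [421. 184.]
scraper 0.93 [0.344 0.35  0.048] [192. 329.]
scraper 0.82 [0.582 0.481 0.043] [136. 226.]
scraper 0.78 [0.414 0.504 0.072] [120. 299.]
scraper 0.6 [0.538 0.044 0.082] [328. 237.]
scraper 0.56 [0.502 0.35  0.064] [191. 258.]
chip0 0.58 [0.546 0.087 0.1  ] [308. 233.]
chip0 0.45 [0.568 0.026 0.092] [335. 223.]
chip0 0.44 [0.534 0.053 0.095] [324. 238.]
chip0 0.41 [0.506 0.113 0.094] [297. 252.]
chip0 0.19 [ 0.558 -0.067  0.012] [373. 233.]
jar 0.68 [0.688 0.307 0.096] [209. 174.]
ramekin0 0.8 [0.308 0.227 0.005] [250. 344.]
ram
[... 335 characters left out ...]
. 258.]
tray_handle 0.86 [ 0.529 -0.079  0.046] [243. 241.]
tray_pointer 0.84 [ 0.526 -0.08   0.04 ] [243. 242.]
scraper 0.95 [0.537 0.35  0.062] [434. 258.]
scraper 0.82 [0.599 0.483 0.035] [494. 295.]
scraper 0.71 [0.424 0.514 0.045] [503. 228.]
scraper 0.59 [0.354 0.352 0.031] [431. 202.]
chip0 0.64 [0.715 0.311 0.093] [418. 325.]
chip0 0.62 [0.51  0.116 0.094] [329. 230.]
chip0 0.57 [0.54  0.05  0.088] [298. 240.]
chip0 0.53 [0.573 0.027 0.095] [285. 250.]
jar 0.86 [0.716 0.308 0.093] [417. 325.]
ramekin0 0.75 [ 0.334 -0.319  0.023] [165. 175.]
ramekin0 0.67 [0.291 0.22  0.026] [378. 179.]
lighter 0.73 [ 0.741 -0.021  0.01 ] [253. 337.]
lighter 0.71 [ 0.531 -0.079  0.046] [242. 242.]
1.1
```

View pics/top0.png

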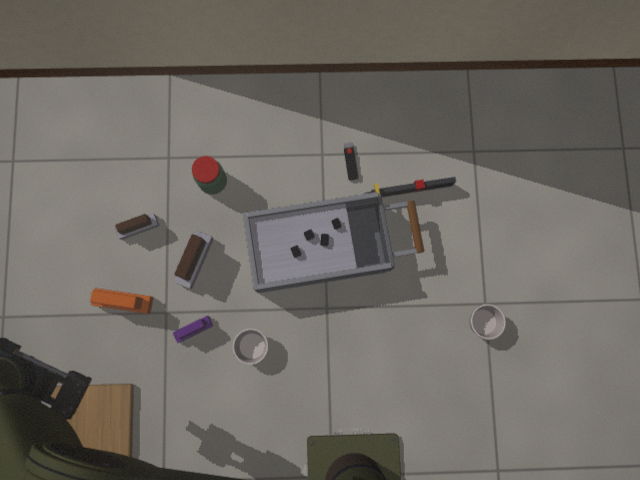

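View pics/scene0.png

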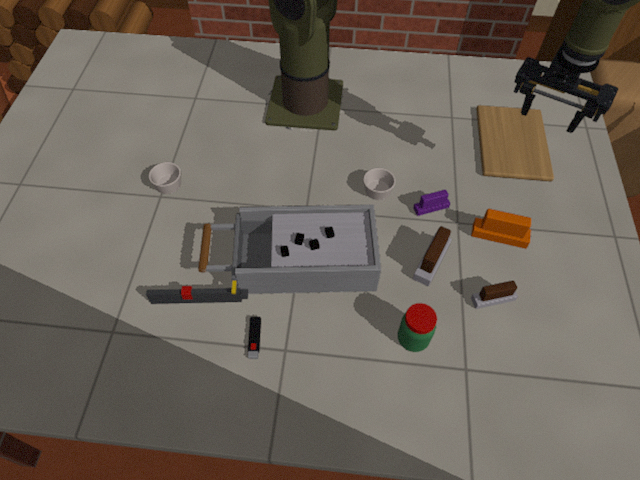

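Top view: scraper look-alikes are brown (193,258), smaller brown (136,226), orange (122,300) and purple (192,329). The larger brown one at (193,258) is meant, since it is neither orange nor purple and is bigger than the other brown one. The griddle is around (320,240), the handle at (415,227), the clip at (420,184) and the pointer at (377,189). I'll confirm in an enlarged crop.

Run:
```python
import cv2,numpy as np
a=cv2.imread('pics/top0.png')[160:310,100:470];b=cv2.imread('pics/scene0.png')[190:340,140:510]
f=lambda i:cv2.resize(i,None,fx=2,fy=2,interpolation=cv2.INTER_CUBIC)
cv2.imwrite('pics/crop.png',np.vstack([f(a),f(b)])[:600])
```

```text
(no output)
```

View pics/crop.png

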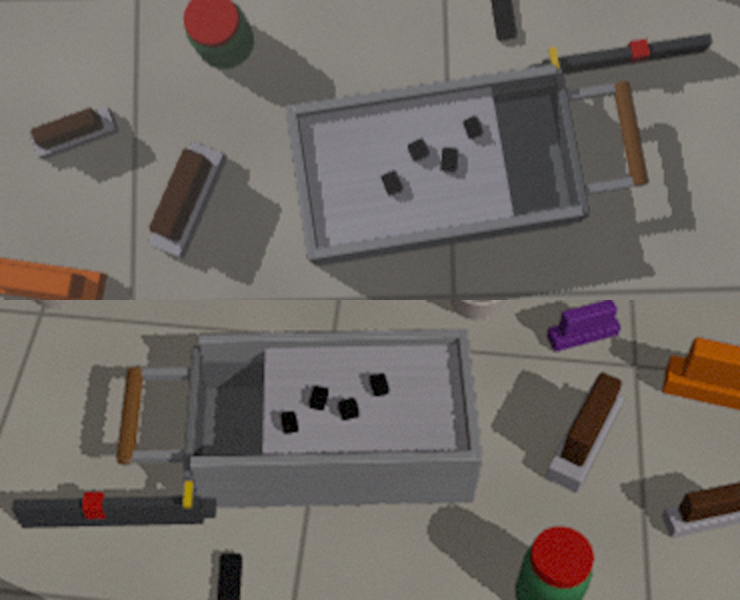

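The crop confirms it: the brown scraper (top view (193,258)) is clearly longer than the other brown one (136,226), and orange and purple are excluded. Next I fit the poses by model silhouette in both views.

```bash
cat > fit.py <<'E'
from h import *
from scipy.optimize import minimize, least_squares
def box(l,w,z0,z1): return np.array([[a*l/2,b*w/2,z] for a in(-1,1) for b in(-1,1) for z in(z0,z1)])
SCR=[box(.130,.040,0,.028),box(.100,.028,.028,.078)]
BAR=[box(.120,.020,-.010,.010)]
def place(P,q):
    x,y,z,a=q;c,s=np.cos(a),np.sin(a);return P@np.array([[c,s,0],[-s,c,0],[0,0,1]])+[x,y,z]
def sil(p,parts,q,S=4):
    m=np.zeros((480*S//2,640*S//2),np.uint8);S=S//2
    for P in parts:
        uv=np.array([proj(p,X) for X in place(P,q)])*S
        cv2.fillConvexPoly(m,cv2.convexHull(np.round(uv*16).astype(np.int32)),1,cv2.LINE_8,4)
    return cv2.resize(m.astype(np.float32),(640,480),interpolation=cv2.INTER_AREA)
def fitmask(pm,parts,q0,n=3):
    def cost(d):
        q=np.array(q0)+np.array(d)*[.01,.01,.01,.1];c=0
        for p,m in pm:
            s=sil(p,parts,q);c+=1-np.minimum(s,m).sum()/np.maximum(s,m).sum()
        return c/len(pm)
    best=np.zeros(4)
    for k in range(n):
        r=minimize(cost,best,method='Nelder-Mead',options=dict(initial_simplex=np.vstack([best]+[best+e*1.0/(k+1) for e in np.eye(4)])));best=r.x
    return np.array(q0)+best*[.01,.01,.01,.1],1-r.fun
def mask_at(p,label,uv):
    for d in optics.regions_of(p,label):
        m=np.array(d['region']);ys,xs=np.nonzero(m)
        if len(xs) and np.hypot(xs.mean()-uv[0],ys.mean()-uv[1])<18: print(label,d['conf'],m.sum(),xs.mean(),ys.mean());return m.astype(np.float32)
E
python3 - <<'E'
from fit import *
T=optics.camera('top');S=optics.camera('scene')
pm=[(T,mask_at(T,'scraper',(193,258))),(S,mask_at(S,'scraper',(434,258)))]
pm=[x for x in pm if x[1] is not None]
print('scr',fitmask(pm,SCR,[.50,.35,0,1.2]))
# coloured parts
def col(p,lo,hi,box):
    h=cv2.cvtColor(p['color'],cv2.COLOR_RGB2HSV);m=cv2.inRange(h,lo,hi)>0;k=np.zeros_like(m);a,b,c,d=box;k[b:d,a:c]=m[b:d,a:c];ys,xs=np.nonzero(k);print(k.sum(),xs.mean(),ys.mean());return k.astype(np.float32)
W=((5,90,60),(20,255,255))
print('bar',fitmask([(T,col(T,*W,(400,195,430,258))),(S,col(S,*W,(190,215,220,280)))],BAR,[.53,-.17,.062,-.05]))
for n,r,b1,b2 in(('clip',((0,150,90),(4,255,255)),(405,170,435,200),(170,280,200,305)),('ptr',((22,120,80),(35,255,255)),(365,180,390,200),(225,275,245,300))):
    col(T,*r,b1);col(S,*r,b2)
def R(q):
    x,y,a,ye=q;o=[]
    for p,uv,P in ((T,(245,213.5),(.087,.153,.095)),(T,(256.5,290),(-.087,.153,.095)),(T,(346.5,208.5),(.075,ye,.08)),(T,(455.5,177.5),(.106,-.345,.044)),
      (S,(379,271),(.087,.153,.095)),(S,(374,206.5),(-.087,.153,.095)),(S,(272.5,214.5),(-.075,ye,.08)),(S,(235,269.5),(.087,-.153,.095)),(S,(240.5,206.5),(-.087,-.153,.095)),(T,(380,193),(.087,-.153,.095)),(T,(394,267.5),(-.087,-.153,.095))):
        c,s=np.cos(a),np.sin(a);o+=list(np.array(proj(p,[x+c*P[0]-s*P[1],y+s*P[0]+c*P[1],P[2]]))-uv)
    return o
r=least_squares(R,[.54,.04,0,-.07],loss='soft_l1');print('grid',r.x,np.round(np.reshape(R(r.x),(-1,2)),1).tolist())
x,y,a,ye=r.x;c,s=np.cos(a),np.sin(a)
loc=lambda X:(np.round([c*(X[0]-x)+s*(X[1]-y),-s*(X[0]-x)+c*(X[1]-y),X[2]],4))
for p in(T,S):
  for l in('chip0','chip1','chip2','chip3','clip','tray_pointer','tray_handle'):
    for d in optics.spot_in(p,l):
      if d['conf']>.4: print(l,round(d['conf'],2),loc(d['point']))
E
```

```text
scraper 0.87 1209 192.72952853598014 259.4582299421009
scraper 0.88 1137 432.0580474934037 256.4423922603342
scr (array([ 0.50355074,  0.35521299, -0.0045659 ,  2.73604627]), np.float64(0.941575676202774))
384 414.703125 226.23177083333334
375 204.64266666666666 247.33866666666665
bar (array([ 0.56104817, -0.15687112,  0.05572274,  0.18915212]), np.float64(0.6641989350318909))
66 419.5151515151515 184.06060606060606
125 186.064 292.16
33 376.72727272727275 188.33333333333334
66 233.4848484848485 286.7878787878788
grid [ 0.53028041  0.06625472  0.12501462 -0.07595284] [[-1.2, -1.5], [-2.1, -0.4], [-0.6, -4.7], [0.1, 0.5], [-0.1, -1.9], [-1.5, -3.2], [-0.4, -1.9], [-2.8, 1.1], [-2.5, -1.8], [-0.6, -0.8], [-1.1, 0.9]]
chip0 0.63 [-0.0173  0.0528  0.0949]
chip0 0.62 [0.0177 0.0202 0.1021]
chip0 0.52 [ 0.0313 -0.0477  0.0937]
chip0 0.42 [ 0.003  -0.0163  0.0945]
chip1 0.63 [-0.0173  0.0528  0.0949]
chip1 0.62 [0.0177 0.0202 0.1021]
chip1 0.52 [ 0.0313 -0.0477  0.0937]
chip1 0.42 [ 0.003  -0.0163  0.0945]
chip2 0.63 [-0.0173  0.0528  0.0949]
chip2 0.62 [0.0177 0.0202 0.1021]
chip2 0.52 [ 0.0313 -0.0477  0.0937]
chip2 0.42 [ 0.003  -0.0163  0.0945]
chip3 0.63 [-0.0173  0.0528  0.0949]
chip3 0.62 [0.0177 0.0202 0.1021]
chip3 0.52 [ 0.0313 -0.0477  0.0937]
chip3 0.42 [ 0.003  -0.0163  0.0945]
clip 0.51 [ 0.1014 -0.258   0.0533]
tray_pointer 0.93 [ 0.0052 -0.1367  0.0098]
tray_handle 0.59 [ 0.0137 -0.1375  0.0113]
chip0 0.54 [0.0198 0.015  0.0978]
chip0 0.48 [ 0.0364 -0.0476  0.0986]
chip1 0.54 [0.0198 0.015  0.0978]
chip1 0.48 [ 0.0364 -0.0476  0.0986]
chip2 0.54 [0.0198 0.015  0.0978]
chip2 0.48 [ 0.0364 -0.0476  0.0986]
chip3 0.54 [0.0198 0.015  0.0978]
chip3 0.48 [ 0.0364 -0.0476  0.0986]
clip 0.66 [ 0.1136 -0.2545  0.052 ]
tray_pointer 0.59 [-0.0228 -0.1413  0.0454]
tray_handle 0.59 [-0.0186 -0.1471  0.0423]
```

```bash
cat >> h.py <<'E'
def Q(a): return [float(np.cos(a/2)),float(np.sin(a/2)),0.,0.]
E
python3 - <<'E'
from h import *
print(solver.ik([.53,.1,.16],Q(3.267)),solver.ik([.503,.355,.04],Q(2.736)),solver.ik([.55,-.25,.04],Q(3.267)))
ctrl.move_ptp([.52,.03,.40],Q(3.267))
w=optics.camera('wrist');save(w,'w1.png');R=np.array(w['R']);print(-R.T@np.array(w['t']),R,w['fx'],state()['t'],state()['tool_pos'])
import pickle;pickle.dump({k:w[k] for k in('color','fx','fy','cx','cy','R','t')},open('w1.pkl','wb'))
E
```

```text
[-0.03511317  0.71265638 -0.39320207  1.89438144  0.44498654  0.62118718
  0.9870311 ] [-0.59718742  0.95308803 -0.16603449  1.71806284  0.28793209  0.49434712
  0.21623537] [ 0.73248189  1.03866658 -0.70866748  1.73838435  0.96181141  0.75289059
  1.21040702]
[0.44719449 0.021728   0.54554159] [[-1.26841562e-01  9.91922815e-01 -5.89256478e-04]
 [ 9.51049371e-01  1.21783624e-01  2.84031410e-01]
 [ 2.81808998e-01  3.54665759e-02 -9.58814795e-01]] 336.52099827353146 4.2333 [0.51992277 0.03101982 0.3997849 ]
```

View pics/w1.png

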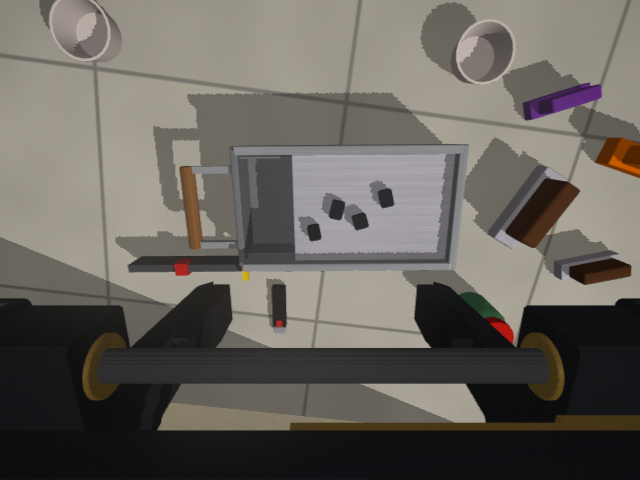

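Wrist view: griddle rim corners lie at (232,148), (467,146), (454,269) and (240,269). Plate edge runs (292,155)–(297,261), handle (190,207), clip (181,268), pointer (246,275). I'll refine the griddle pose with an edge fit over three views.

```bash
cat > grid.py <<'E'
from fit import *
def L(q,P):
    x,y,a=q[:3];c,s=np.cos(a),np.sin(a);return [x+c*P[0]-s*P[1],y+s*P[0]+c*P[1],P[2]]
def loc(q,X):
    x,y,a=q[:3];c,s=np.cos(a),np.sin(a);return np.round([c*(X[0]-x)+s*(X[1]-y),-s*(X[0]-x)+c*(X[1]-y),X[2]],4)
def col(p,lo,hi,b):
    h=cv2.cvtColor(p['color'],cv2.COLOR_RGB2HSV);m=cv2.inRange(h,lo,hi)>0;x0,y0,x1,y1=b
    ys,xs=np.nonzero(m[y0:y1,x0:x1]);return len(xs),xs.mean()+x0,ys.mean()+y0
E
python3 - <<'E'
from grid import *
import pickle
V=[optics.camera('top'),optics.camera('scene'),pickle.load(open('w1.pkl','rb'))]
names='TSW'
r,h=.087,.153
segs=[((-r,h,.095),(r,h,.095)),((-r,-h,.095),(-r,h,.095)),((r,-h,.095),(r,h,.095)),((-.070,None,.08),(.070,None,.08))]
pts=[]
G={}
for i,p in enumerate(V):
    g=cv2.cvtColor(p['color'],cv2.COLOR_RGB2GRAY).astype(np.float32)
    G[i]=cv2.GaussianBlur(g,(0,0),1.0)
def cost(q,sig):
    tot=0
    for i,p in enumerate(V):
        if i<2 and OCC[i]: continue
        for a,b in segs:
            a=[q[3] if v is None else v for v in a];b=[q[3] if v is None else v for v in b]
            u=np.array(proj(p,L(q,a)));v=np.array(proj(p,L(q,b)));d=(v-u)/np.linalg.norm(v-u);n=np.array([-d[1],d[0]])
            t=np.linspace(.06,.94,60)[:,None];x=u+(v-u)*t
            f=lambda o:cv2.remap(G[i],(x+n*o)[:,0].astype(np.float32),(x+n*o)[:,1].astype(np.float32),cv2.INTER_LINEAR).ravel()
            tot+=np.clip(np.abs(f(sig)-f(-sig)),0,60).mean()
    return -tot
# use original un-occluded top/scene shots from png
for i,n in((0,'top0'),(1,'scene0')):
    G[i]=cv2.GaussianBlur(cv2.imread(f'pics/{n}.png',0).astype(np.float32),(0,0),1.0); V[i]['color']=cv2.cvtColor(cv2.imread(f'pics/{n}.png'),cv2.COLOR_BGR2RGB)
for use in((0,1,2),(2,),(0,),(1,)):
    OCC={0:0 not in use,1:1 not in use}
    V2=V
    best=np.array([.5303,.0663,.125,-.076])
    if 2 not in use: V=V[:2]
    for sg in(3,1.5,1):
        f=lambda d:cost(best+d*[.01,.01,.05,.01],sg)
        rr=minimize(f,np.zeros(4),method='Nelder-Mead',options=dict(initial_simplex=np.vstack([np.zeros(4)]+[e*.7 for e in np.eye(4)])));best=best+rr.x*[.01,.01,.05,.01]
    V=V2
    print(use,np.round(best,4),rr.fun)
    if len(use)==3: q=best
W=((5,90,50),(20,255,255));Rd=((0,150,80),(4,255,255));Y=((22,120,80),(35,255,255))
for nm,z,rng,bs in(('bar',.062,W,[(400,195,430,258),(190,215,220,280),(170,155,215,255)]),('clip',.048,Rd,[(405,170,435,200),(170,280,200,305),(170,255,195,282)]),('ptr',.058,Y,[(365,180,390,200),(225,275,245,300),(235,265,255,290)])):
    for p,b in zip(V,bs):
        n,u,v=col(p,*rng,b);print(nm,n,round(u,1),round(v,1),loc(q,unproj(p,u,v,z)))
# image with overlay
p=V[2];im=cv2.cvtColor(p['color'],cv2.COLOR_RGB2BGR)[120:300,110:490];im=cv2.resize(im,None,fx=2,fy=2)
for a,b in segs:
    a=[q[3] if v is None else v for v in a];b=[q[3] if v is None else v for v in b]
    f=lambda P:tuple(int(round((k-o+.5)*2)) for k,o in zip(proj(p,L(q,P)),(110,120)))
    cv2.line(im,f(a),f(b),(0,255,0),1)
cv2.imwrite('pics/ov.png',im)
E
```

```text
(0, 1, 2) [ 0.5345  0.0588  0.1364 -0.0673] -308.49285888671875
(2,) [ 0.5352  0.0579  0.1342 -0.0666] -128.65521240234375
(0,) [ 0.5333  0.06    0.1347 -0.0684] -103.64863586425781
(1,) [ 0.534   0.0596  0.1322 -0.0679] -92.99607849121094
bar 381 414.7 226.3 [-0.0019 -0.2168  0.062 ]
bar 376 204.6 247.4 [ 0.0007 -0.2167  0.062 ]
bar 1090 191.1 206.9 [-0.0024 -0.2177  0.062 ]
clip 67 419.5 184.2 [ 0.0968 -0.2502  0.048 ]
clip 123 186.2 292.1 [ 0.1048 -0.2486  0.048 ]
clip 216 181.9 266.7 [ 0.0954 -0.2492  0.048 ]
ptr 33 376.7 188.3 [ 0.1005 -0.1478  0.058 ]
ptr 63 233.4 287.0 [ 0.1002 -0.1471  0.058 ]
ptr 57 245.1 275.5 [ 0.1071 -0.1481  0.058 ]
```

View pics/ov.png

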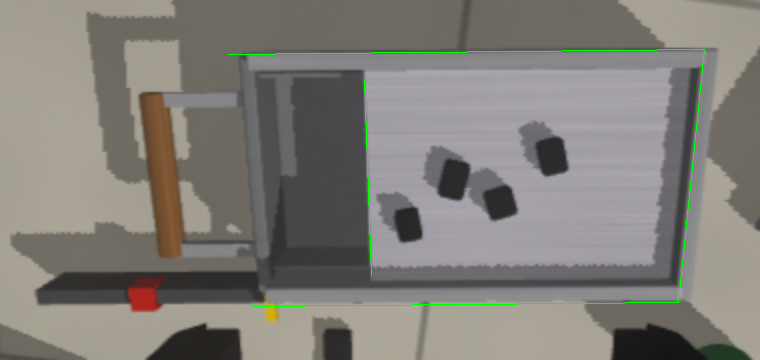

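The overlay shows side rims and plate edge fit well; the back line sat on the rim's inner edge (crop x≈700 against the outer edge at 715). That agrees with the plate's 219 mm and doesn't affect the edge position, so pull ≈ 0.1015 m. Now for the scraper.

Run:
```python
from fit import *
import pickle
T=optics.camera('top');S=optics.camera('scene');w1=optics.camera('wrist')
uv=[proj(p,[.5035,.355,.04]) for p in(T,S,w1)]
pm=[(p,mask_at(p,'scraper',u)) for p,u in zip((T,S,w1),uv)]
ctrl.move_ptp([.503,.355,.26],Q(2.736))
w=optics.camera('wrist');save(w,'w2.png')
pm.append((w,mask_at(w,'scraper',proj(w,[.5035,.355,.04]))))
pm=[x for x in pm if x[1] is not None]
q0=[.5035,.355,0,2.736]
for s in(pm,pm[:2],pm[2:],pm[-1:]):
    q,c=fitmask(s,SCR,q0);print(len(s),np.round(q,4),c)
print(state()['t'])
```

```text
scraper 0.56 1283 192.6352299298519 259.3624318004677
scraper 0.79 1114 432.24236983842013 255.89856373429083
scraper 0.82 4230 534.110401891253 208.60378250591017
scraper 0.59 3899 324.4483200820723 206.3180302641703
4 [ 5.0570e-01  3.5450e-01 -2.1000e-03  2.7445e+00] 0.9490704238414764
2 [ 0.5042  0.355  -0.0041  2.7506] 0.9576699435710907
2 [ 5.071e-01  3.543e-01 -2.100e-03  2.747e+00] 0.9563434422016144
1 [ 0.5075  0.3539 -0.0093  2.7489] 0.9715291261672974
6.0667
```

Run:
```python
from h import *
a=2.747;p=[.506,.3545]
ctrl.move_ptp(p+[.15],Q(a))
ctrl.movel(p+[.037],vel=.12)
s=state();print(s['contact_force'],s['tool_pos'])
ctrl.gripper_to(.0)
s=state();print(s['opening'],s['grasp_force'],s['tool_pos'],s['t'])
ctrl.movel(p+[.22],vel=.15)
s=state();print(s['opening'],s['grasp_force'],s['contact_force'],s['t'])
S=optics.camera('scene');save(S,'s2.png')
```

```text
[ 0.07882352 -0.46539158  0.13350157] [0.50654611 0.35492425 0.03783006]
0.027764450561879706 29.915165626443923 [0.50604729 0.35470884 0.03697033] 8.6083
0.02755812950022225 29.910564268939197 [ 0.44063267 -0.29897497 -1.955424  ] 9.975
```

View pics/s2.png

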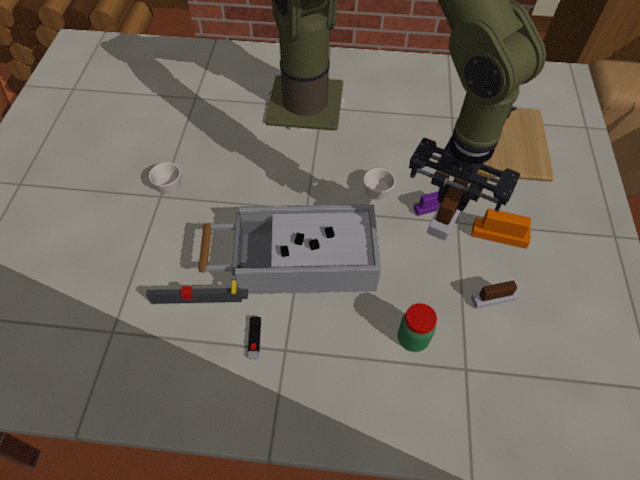

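The scene view shows the scraper held (its foot at (443,222)) and the chips untouched. Now the sweep.

```bash
cat >> grid.py <<'E'
q=[.5345,.0588,.135]; YE=-.0675; A=.135+np.pi
E
python3 - <<'E'
from grid import *
P=lambda d,z:L(q,(0,YE+d,z))
ctrl.move_ptp(P(.185,.22),Q(A))
ctrl.movel(P(.185,.135),vel=.12)
f0=np.array(state()['contact_force']);print(f0)
for z in(.125,.121,.119,.118,.117):
    ctrl.movel(P(.185,z),vel=.05)
    s=state();df=np.array(s['contact_force'])-f0;print(z,np.round(df,2),s['tool_pos'][2])
    if df[2]>2.5 or np.hypot(*df[:2])>4: break
print(s['opening'],s['t'])
w=optics.camera('scene');save(w,'s3.png')
E
```

```text
[-0.95197074 -0.67161053 -1.204699  ]
0.125 [ 0.56  0.2  -0.21] 0.12484084567003234
0.121 [ 1.59  0.61 -0.05] 0.12080507320037896
0.119 [ 0.8   0.88 -0.92] 0.11892610776115042
0.118 [ 0.29  0.64 -0.47] 0.11795631393555772
0.117 [ 0.33  1.23 -0.84] 0.11697767767848896
0.027912557794504616 12.9833
```

View pics/s3.png

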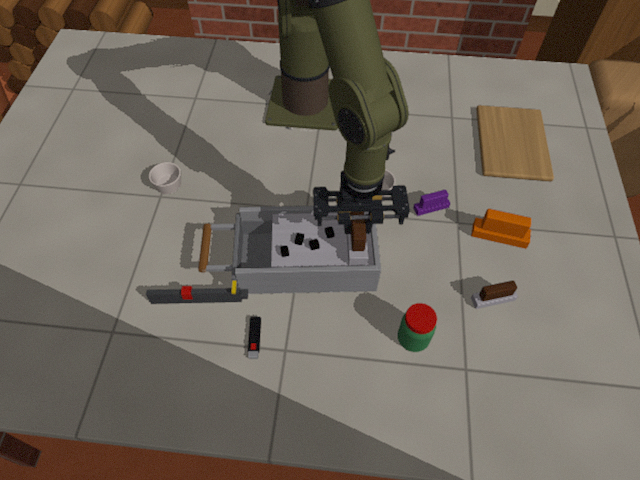

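The scraper foot sits behind the chips (at (358,253)), clear of the rims. Sweeping.

Run:
```python
from grid import *
P=lambda d,z:L(q,(0,YE+d,z))
for d in(.12,.06,0.0):
    ctrl.movel(P(d,.1175),vel=.08)
    s=state();print(d,np.round(s['contact_force'],1),np.round(loc(q,s['tool_pos']),3),s['opening'],s['t'])
ctrl.hold(.3)
ctrl.movel(P(.03,.1175),vel=.1)
ctrl.movel(P(.05,.26),vel=.2)
w=optics.camera('scene');T=optics.camera('top')
im=lambda p,u,v:cv2.resize(cv2.cvtColor(p['color'],cv2.COLOR_RGB2BGR)[v:v+140,u:u+250],None,fx=2.1,fy=2.1)
cv2.imwrite('pics/sw.png',np.vstack([im(w,170,180),im(T,220,150)]));print(state()['t'])
```

```text
0.12 [ 0. -1. -3.] [0.    0.053 0.118] 0.027619906743667242 14.0
0.06 [-0.8  0.3 -1.4] [ 0.    -0.007  0.118] 0.027604786857330307 14.9
0.0 [-0.2  0.9 -1.4] [ 0.    -0.067  0.118] 0.0276096118126782 15.8
17.5167
```

View pics/sw.png

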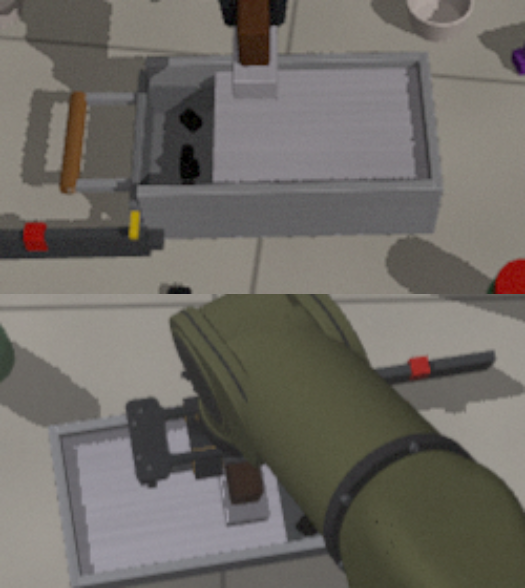

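The plate is clear and the chips lie in the tray's gap (crop around (190,120)–(190,165)). I'll set the scraper back at its original free spot on the tiles.

Run:
```python
from grid import *
a=2.747;p=[.506,.3545]
ctrl.move_ptp(p+[.2],Q(a))
ctrl.movel(p+[.05],vel=.15)
f0=state()['contact_force'][2]
for z in(.041,.039,.038,.037,.036):
    ctrl.movel(p+[z],vel=.04)
    s=state();print(z,s['contact_force'][2]-f0,s['tool_pos'][2])
    if s['contact_force'][2]-f0>2.5:break
ctrl.gripper_to(.08); ctrl.hold(.2)
ctrl.movel(p+[.22],vel=.15)
ctrl.move_ptp(L(q,(0,-.13,.32)),Q(A))
w=optics.camera('wrist');S=optics.camera('scene');save(w,'w4.png');save(S,'s4.png')
im=np.vstack([cv2.resize(cv2.cvtColor(w['color'],cv2.COLOR_RGB2BGR)[60:300],(640,240)),cv2.cvtColor(S['color'],cv2.COLOR_RGB2BGR)[30:380]])
cv2.imwrite('pics/c4.png',im);print(state()['t'])
Y=((22,120,80),(35,255,255));Rd=((0,150,80),(4,255,255));W=((5,90,50),(20,255,255))
print(proj(w,L(q,(.1,-.147,.058))),proj(w,L(q,(.1,-.249,.048))),proj(w,L(q,(0,-.217,.062))))
for nm,y,z,r in(('ptr',-.147,.058,Y),('clip',-.249,.05,Rd),('bar',-.217,.062,W)):
    u,v=map(int,proj(w,L(q,(0 if nm=='bar' else .1,y,z))))
    k=22 if nm!='bar' else 70
    n,u,v=col(w,*r,(max(u-k,0),max(0,v-k),u+k,v+k));print(nm,n,u,v,loc(q,unproj(w,u,v,z)))
```

```text
0.041 -0.33128514468422865 0.04080743218561513
0.039 -0.20728717942842878 0.03893588942162401
0.038 0.47900154688290697 0.03797547696152782
0.037 -1.0277937795544696 0.03697272912523963
0.036 6.654171916290324 0.036828959281637916
25.425
(np.float64(308.75802194380555), np.float64(279.7299329407232)) (np.float64(232.68030602823654), np.float64(276.64042036847343)) (np.float64(250.00607718265854), np.float64(204.43005294254434))
ptr 108 308.30555555555554 281.69444444444446 [ 0.1028 -0.1476  0.058 ]
clip 306 232.00326797385623 273.6437908496732 [ 0.0949 -0.249   0.05  ]
bar 1526 249.65072083879423 202.1900393184797 [-0.0027 -0.2173  0.062 ]
```

View pics/c4.png

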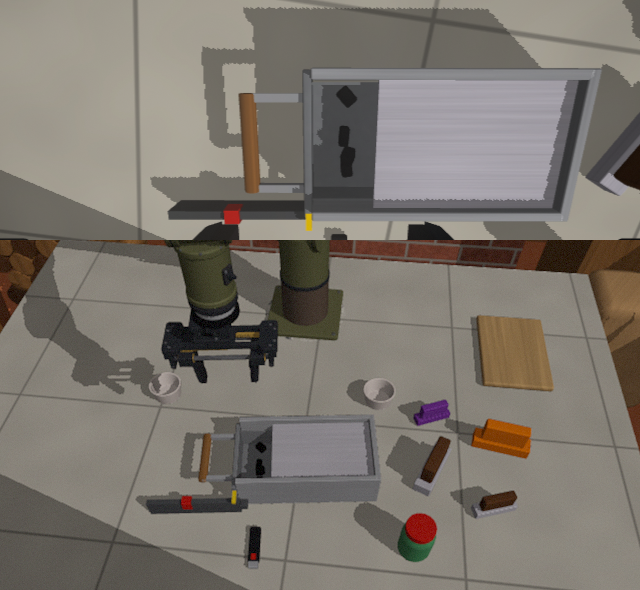

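The scraper stands released at (433,465) in the lower half. The plate is empty, with chips seen only in the tray at (346,96), (344,135) and (347,160), the last looking like two touching. Now grip the handle and pull.

Run:
```python
from grid import *
y=-.217
ctrl.gripper_to(.055)
ctrl.move_ptp(L(q,(0,y,.14)),Q(A))
ctrl.movel(L(q,(0,y,.044)),vel=.1)
s=state();print(s['contact_force'],s['tool_pos'])
ctrl.gripper_to(0)
s=state();print(s['opening'],s['grasp_force'],s['t'])
g=loc(q,s['tool_pos']);print(g)
ctrl.movel(L(q,(0,y-.1015,.044)),vel=.06); ctrl.hold(.3)
s=state();print(s['opening'],s['grasp_force'],s['contact_force'],loc(q,s['tool_pos']),s['t'])
Y=((22,120,80),(35,255,255));Rd=((0,150,80),(4,255,255))
V=[optics.camera(n) for n in('wrist','scene','top')]
for p,n in zip(V,'WST'):
  for nm,r,z in(('ptr',Y,.058),('clip',Rd,.048)):
    u,v=map(int,proj(p,L(q,(.1,-.249,.055))))
    try:
        k=col(p,*r,(max(u-25,0),max(0,v-25),u+25,v+25));print(n,nm,k,loc(q,unproj(p,k[1],k[2],z)))
    except Exception as e: print(n,nm,e)
f=lambda p,k,h:cv2.resize(cv2.cvtColor(p['color'],cv2.COLOR_RGB2BGR)[k[1]:k[1]+h,k[0]:k[0]+200],None,fx=3,fy=3)
cl=lambda p:[int(max(0,min(c-h,m))) for c,h,m in zip(proj(p,L(q,(.05,-.22,.05))),(100,50),(440,380))]
cv2.imwrite('pics/pull.png',np.vstack([f(V[0],cl(V[0]),100),f(V[1],cl(V[1]),100)]))
```

```text
[-0.08655361 -0.89439584  0.46226454] [ 0.56421144 -0.15628229  0.04458507]
0.018048404820298354 29.83001098036766 28.5417
[ 1.000e-04 -2.171e-01  4.410e-02]
0.01839120818374253 29.621377140283585 [-1.26209742  7.47543719  5.4314222 ] [ 0.     -0.3153  0.044 ] 30.6833
W ptr (0, np.float64(nan), np.float64(nan)) [nan nan nan]
W clip (0, np.float64(nan), np.float64(nan)) [nan nan nan]
S ptr (59, np.float64(187.22033898305085), np.float64(287.1525423728814)) [ 0.0988 -0.245   0.058 ]
S clip (65, np.float64(185.44615384615383), np.float64(294.36923076923074)) [ 0.1106 -0.2494  0.048 ]
T ptr (37, np.float64(418.2162162162162), np.float64(182.1891891891892)) [ 0.1    -0.2456  0.058 ]
T clip (28, np.float64(421.0357142857143), np.float64(183.92857142857142)) [ 0.0972 -0.2538  0.048 ]grid.py:8: RuntimeWarning: Mean of empty slice.
  ys,xs=np.nonzero(m[y0:y1,x0:x1]);return len(xs),xs.mean()+x0,ys.mean()+y0
  ret = ret.dtype.type(ret / rcount)
```

View pics/pull.png

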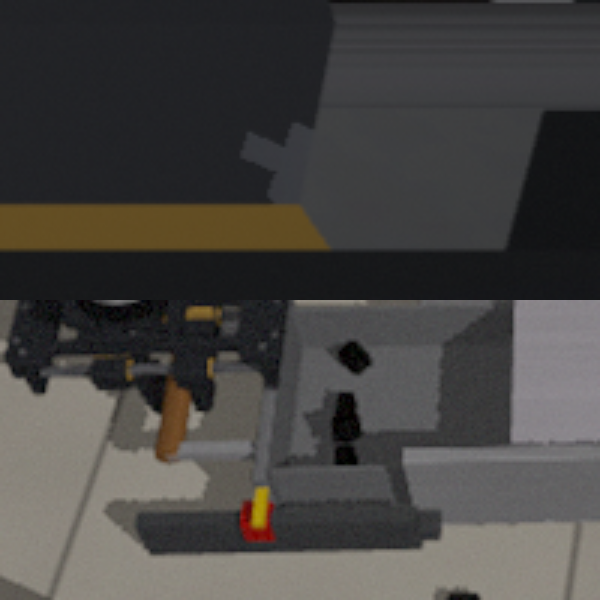

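All four chips are in the tray, and the pointer (crop (262,508)) is about 3.5 mm short of the clip's middle because the arm gives under the spring. I'll correct that, check and hand in.

Run:
```python
from grid import *
Y=((22,120,80),(35,255,255))
ctrl.movel(L(q,(0,-.3222,.044)),vel=.02); ctrl.hold(.5)
s=state();print(s['opening'],s['grasp_force'],s['contact_force'],loc(q,s['tool_pos']),s['t'])
ok=[]
for n in('scene','top'):
    p=optics.camera(n);u,v=map(int,proj(p,L(q,(.1,-.249,.055))))
    k=col(p,*Y,(u-25,v-25,u+25,v+25));X=loc(q,unproj(p,k[1],k[2],.058));print(n,k,X);ok.append(abs(X[1]+.249))
    if n=='scene':
        for d in optics.spot_in(p,'scraper')[:4]: print(d['conf'],d['point'])
print(ok)
if max(ok)<.0025 and abs(s['opening']-.018)<.003: ctrl.job_done();print('done')
```

```text
0.01844397550175652 29.61582027375698 [-2.89682524  7.191548    4.41755681] [-0.     -0.3189  0.044 ] 31.6667
scene (60, np.float64(185.48333333333335), np.float64(287.51666666666665)) [ 0.0996 -0.2486  0.058 ]
0.98 [0.3557, 0.3557, 0.0305]
0.94 [0.5986, 0.4853, 0.0343]
0.83 [0.4246, 0.5111, 0.0463]
0.76 [0.5336, 0.3465, 0.0654]
top (33, np.float64(419.6363636363636), np.float64(181.78787878787878)) [ 0.1004 -0.2491  0.058 ]
[np.float64(0.00040000000000001146), np.float64(9.999999999998899e-05)]
the job is handed in; nothing more can be done
done
```

The job is handed in at about 32 s: all four chips are in the ash tray, the scraper was set back on the tiles and released, and the gripper still holds the handle with the pointer within about 0.5 mm of the clip's middle.

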